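Measure the refrigerator shelf with the pocket tape and lock the reading

ROBOT

A 6-joint arm with a two-finger parallel gripper is mounted at the origin on a cart in front of the work surface, level with it; the furniture and walls round the work are solid. World frame = base frame: x ahead of the robot, y to its left, z up, the work surface at z = 0. Lengths are in m, angles in rad, forces in N, time in s.
With the tool pointing down it reaches from about 0.375 to 0.975 m from the base axis. Payload 3.8 kg.
Tool frame: the origin (TCP) lies midway between the tips of the shut fingers; the grasp point (between the pads) lies bot.grasp_offset behind it (bot.grasp_offset is the distance from the TCP to the grasp point, in m); z points along the fingers, y is the direction in which the jaws open and shut (so a half turn about z gives the same grasp; the last joint's range is limited). The gripper opens to 85 mm and grips with 20 to 120 N. Pads are 22 mm wide; open, the fingers measure 114 mm over their backs; the gripper's body (76 mm by 85 mm) begins 54 mm behind the grasp point. The pads swing forward as they close: fully open they stand 13 mm farther back than shut.
Start: joints at [-0.037, 0.264, 1.604, -0, 1.274, -0.037], TCP at [0.675, -0, 0.231] pointing down, gripper open.
Joint ranges: [-2.63, 2.63], [-0.94, 2.18], [0.31, 2.57], [-1.31, 4.45], [0, 2.66], [-2.55, 2.55]. Speed limits (rad/s): [2.57, 2.57, 3.14, 3.14, 3.14, 3.14].

INTERFACE

Orientations are given as a rotation vector (axis times angle).
In Python, from workcell import read_state, viewer, job, bot gives the robot as it stands.
- The arm moves only by the shell command python3 -m crank 'ROWS' [FORCE]. ROWS is text: rows parted by semicolons, each of 7 numbers parted by spaces: the shift along the tool's x, y, z in mm, then the turn, a rotation vector about the tool's x, y, z in rad, then the closure in counts, from 0 (fully open) to 255 (shut). A call has 1 to 20 rows; each row is the pose to reach, as a shift and turn from the pose commanded when the call began, along the tool's axes at that moment; what a row does not reach only later rows make up. A row lasts 1/8 s, in which the tool goes at most 62.5 mm and 10.7 degrees, less where a joint would pass 70% of its speed; a pose out of reach is approached as far as the arm can. A call with a gripper value outside its range is refused whole. The fingers move at their own pace and stop on an object; FORCE is the grip in N (left out, the last holds). Time passes only in rows, so rows that repeat a pose let the fingers close. It gives the time, the measured TCP pose, the force and the opening at its end, in the units of the state.
- read_state(): the state, without advancing time (a new reading comes with each control period).
- viewer.read_camera(name): name is "scene" or "side" or "wrist"; returns a dict with "pixels" (480x640x3 uint8, red, green, blue), "vertical_fov" (degrees; the focal length in pixels is half the picture's height over the tangent of half this angle, whatever the lens; pixels are square), "cx", "cy" (the principal point, pixels), "view" (4x4, takes a point from world to camera coordinates); the wrist camera has in their place "tool_from_camera" (4x4, takes a point from camera to tool coordinates, whose origin is the TCP and whose axes are the flange's). Camera axes: x right, y up, looking along -z (the intrinsics and any distortion apply to the point x, -y, -z); pixel columns grow to the right and rows downward; lengths in m; the calibration is good to about 2 mm. The wrist camera is an equidistant fisheye: a pixel r from the principal point sees the ray r / f radians off the axis. A picture is of the moment at which its call begins: read the wrist's pose just before it. There is no depth.
- job.finish_job(): hands the job in, once; it reports no verdict.
The state is a dict: "time": time; "q": joint angles; "joint_vel": joint speeds; "joint_torque": joint torques, N m; "tool_pos": TCP position; "tcp_rot": TCP orientation; "wrist_force": force on the tool from outside, world axes, zero at the start; "torque": the same for the moment, N m; "width": opening from 0.0 (shut) to 1.0 (fully open).
Only numpy, scipy, OpenCV 4.12 (cv2) and the standard library are available. Lean on these libraries where they do the work, as an engineer would, in place of code of your own. Each camera call takes 0.05 s, during which the arm holds its last target.

TASK

A shelf from the sample refrigerator lies on the worktop with its front rail clamped where it suits, and its depth is wanted for ordering baskets. Hook the pocket tape's end over the shelf's rear lip, draw the case back across the shelf and down off the front edge, and bring the nose up snug against that edge, square and with no gap, the case standing on the worktop. Only then press the lock lever fully down and leave the tape there to be read; the shelf is glass, so be gentle with it, and leave the other things where they are.

Things in the scene. Friction and masses are not known exactly. Their poses are not given: they have to be found in the camera images.
- shelf: Glass refrigerator shelf with grey trim lying flat; it does not slide. Origin on its underside, mid-width; x from front edge to rear lip, y along width (220 mm), z up. Plate 6 mm thick. Rear lip: upstand over the whole width, x 77 to 80 mm, top z = 16. The front rail, flush with the plate, is clamped at a depth not known: its front face, a plain 6 mm step, lies somewhere from x = -59 to -81.
- tape: Pocket tape measure, grey case, black rubber sole, loose, upright, about 0.34 kg. Case 72 mm long (x), 34 thick (y), 65 high, lever on top to 73. Origin: centre of the sole; x towards the nose, where the blade comes out, z up. Nose front face at x = 36 mm. Grip the flat sides y = +-17 mm at z 10 to 60. Blade 19 mm wide, stiff, level, underside 17 mm above the sole.
- sole: The tape's black rubber sole, 72 x 34 x 6 mm, springy up and down (yields 1 mm at about 5 N, 4 mm at most) and grippy; its front end is the foot of the nose, which meets the shelf's front edge. Origin and axes as the tape's.
- nose (a point): Foot of the case's front face, on its centre line, at sole height: the point that has to meet the shelf's front edge. Axes as the tape's.
- hook (a point): Lower end of the steel end hook, on its inner face (towards the case). It hangs 12 mm below the blade, tip 5 mm above sole level; 22 mm wide, 1.6 mm thick. Blade fully in: inner face 8 mm ahead of the nose. With the case on the shelf plate the hook reaches 5 mm below the lip's top, with the case on the worktop 11 mm.
- blade (a joint): How far the blade is drawn out, m: 0 fully in, greatest 0.18. Distance hook to nose is this plus 0.008. A spring draws it in, 2.5 N when in and 3.3 N at 0.15. The sole's grip on the worktop is a little stronger, so a case standing there stays where it is put.
- lock (a joint): Lock lever on top of the case, rad: 0 is up (blade free); pressed down it stops at about 0.21 and stays there, its shoe braking the reel. Pressing its front end takes about 3 N to move it and 8 N to set it firmly.
- lock_pad (a point): Top of the ribbed thumb pad (10 x 18 mm) at the lever's front end, where to press straight down; 72 mm above the sole and 21 mm behind the nose when up; goes down about 5 mm.
- lip_back (a point): Middle of the top edge of the lip's rear face: the edge for the hook (shelf x = 80, y = 0, z = 16 mm). Axes as the shelf's.
- specimen_cup_2: Bystander: capped specimen cup, 59 mm wide, 68 mm high, standing. Origin: centre of its underside.
- marker_blue: Bystander: marker pen lying on the worktop, 135 mm long. Origin: centre of its underside.
- micro_rack: Bystander: small tube rack, 62 x 110 x 30 mm. Origin: centre of its underside.
- wipe_sachet: Bystander: flat wipe sachet, 57 x 83 x 5 mm, lying near the worktop's front. Origin: centre of its underside.

How it is judged:
By the outcome, as a careful person would: the job done as asked, in the order asked, and still so for the second after the job is handed in, with the robot touching nothing.
It also fails if it takes over 67 s, if anything falls off the work surface, if the arm or the gripper's body presses on something with over 40 N, if the wrist force passes 120 N, or if a joint passes its speed limit or range.

## Working session

There is one attempt and no reset: what is moved stays moved. The work goes in short steps, Python scripts to look and compute and a shell command to move; the robot and the scene stay as the last step left them, time stands still between calls to the robot, and variables do not carry over. Pictures are saved under pics/ and viewed, and the job is handed in when it is done.

```bash
mkdir -p pics; ls; cat > h.py <<'E'
import numpy as np, cv2
from workcell import read_state, viewer, job, bot
E
python3 - <<'E'
from h import *
print(read_state(), bot.grasp_offset)
for n in ["scene","side","wrist"]:
    c=viewer.read_camera(n)
    cv2.imwrite(f"pics/{n}0.png",c["pixels"][:,:,::-1])
    print(n,{k:v for k,v in c.items() if k!="pixels"})
E
```

```text
pics
{'time': 0.0, 'q': array([-3.68936917e-02,  2.64739421e-01,  1.60535822e+00,  3.14249128e-05,
        1.27368231e+00, -3.68907374e-02]), 'joint_vel': array([ 0.00027259, -0.00168688, -0.0002231 , -0.00061507,  0.00016455,
        0.00013527]), 'joint_torque': array([ 6.10465631e-04, -5.15121067e+01, -3.67308676e+01, -4.07824507e-05,
        1.31324201e-02,  1.46811578e-05]), 'tool_pos': array([6.74284055e-01, 3.92894950e-05, 2.29979784e-01]), 'tcp_rot': array([-2.2203067 , -2.22027964,  0.00230245]), 'wrist_force': array([ 0.47712944, -0.47029897,  0.76401812]), 'torque': array([-0.00898745,  0.05094334,  0.01236644]), 'width': 1.0014238609073354} 0.0187
scene {'vertical_fov': 55.4073824944393, 'cx': 316.1914762221905, 'cy': 243.26448914591418, 'view': array([[-0.91036887, -0.41296785, -0.02619317,  0.49203827],
       [ 0.15434234, -0.39760888,  0.90448086, -0.11383444],
       [-0.38393615,  0.8193685 ,  0.42570917, -0.9126395 ],
       [ 0.        ,  0.        ,  0.        ,  1.        ]])}
side {'vertical_fov': 53.12551283093415, 'cx': 327.2132537405185, 'cy': 246.4073367898232, 'view': array([[ 0.97620868, -0.21679477, -0.00407851, -0.52295009],
       [ 0.12165832,  0.53205357,  0.83792497, -0.14752314],
       [-0.17948776, -0.81848582,  0.5457702 , -0.83764277],
       [ 0.        ,  0.        ,  0.        ,  1.        ]])}
wrist {'vertical_fov': 65.70646984690485, 'cx': 320.4752269125572, 'cy': 243.45760116554465, 'tool_from_camera': array([[ 6.64751755e-04,  9.62761718e-01,  2.70350572e-01,
         6.82750161e-02],
       [ 9.99998678e-01, -1.04126923e-03,  1.24927895e-03,
        -2.38045062e-04],
       [ 1.48426568e-03,  2.70349384e-01, -9.62761137e-01,
        -1.42083616e-01],
       [ 0.00000000e+00,  0.00000000e+00,  0.00000000e+00,
         1.00000000e+00]])}
```

View pics/scene0.png

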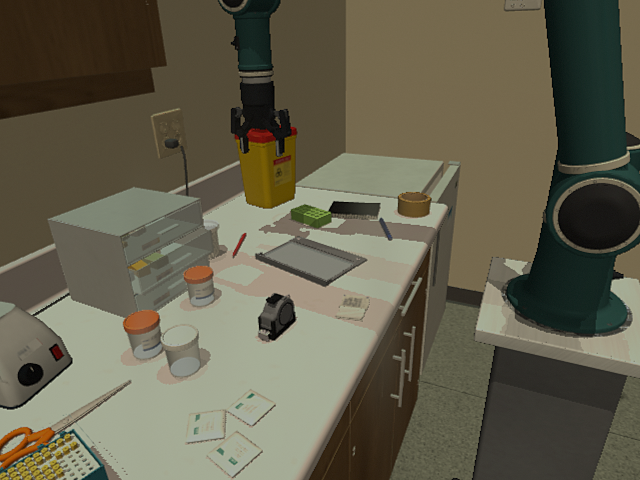

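View pics/side0.png

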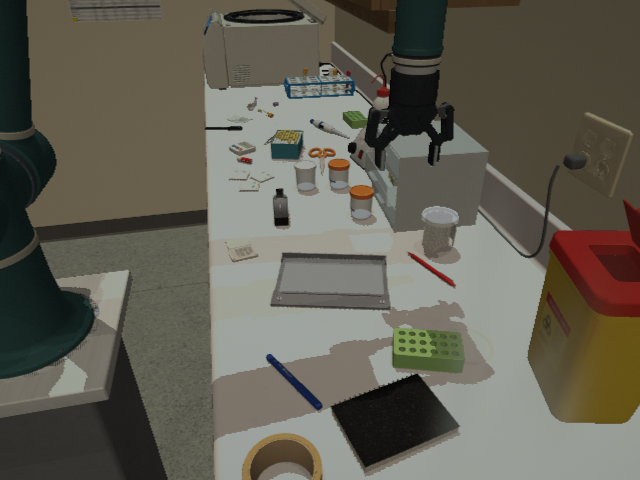

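View pics/wrist0.png

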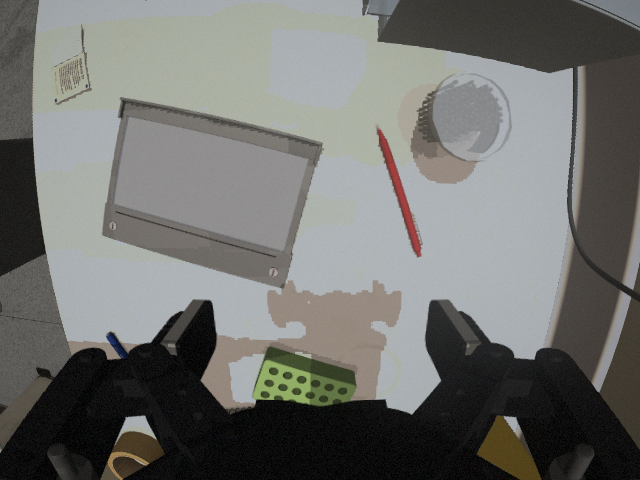

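The scene view shows the tape at about (277,315). The side view shows it at (281,208), past the lip on the +y side. The wrist view shows the shelf: lip corners (122,100) and (322,146), front rail corners (104,236) and (283,286). The shelf's x axis is therefore roughly world +y, and the tape's nose seems to face +y as well.

```bash
cat >> h.py <<'E'
from scipy.spatial.transform import Rotation as R
def f_of(c): return 240/np.tan(np.radians(c["vertical_fov"])/2)
def ray(n,c,uv,st=None):
    u,v=uv; f=f_of(c); x=(u-c["cx"])/f; y=(v-c["cy"])/f
    if n=="wrist":
        r=np.hypot(x,y); d=np.array([np.sin(r)*x/r,-np.sin(r)*y/r,-np.cos(r)])
        T=c["tool_from_camera"]; W=R.from_rotvec(st["tcp_rot"])
        return st["tool_pos"]+W.apply(T[:3,3]), W.apply(T[:3,:3]@d)
    V=c["view"]; d=np.array([x,-y,-1.]); return -V[:3,:3].T@V[:3,3], V[:3,:3].T@d
def at_z(n,c,uv,z,st=None):
    o,d=ray(n,c,uv,st); return o+d*(z-o[2])/d[2]
def proj(n,c,p,st=None):
    f=f_of(c)
    if n=="wrist":
        T=c["tool_from_camera"]; W=R.from_rotvec(st["tcp_rot"])
        q=T[:3,:3].T@(W.inv().apply(np.array(p)-st["tool_pos"])-T[:3,3])
        a=np.array([q[0],-q[1]]); r=np.arctan2(np.hypot(*a),-q[2]); a=a/np.hypot(*a)*r
    else:
        V=c["view"]; q=V[:3,:3]@p+V[:3,3]; a=np.array([q[0],-q[1]])/-q[2]
    return a*f+[c["cx"],c["cy"]]
def shot(n,fn=None,crop=None,k=1):
    st=read_state(); c=viewer.read_camera(n)
    if fn:
        im=c["pixels"][:,:,::-1]
        if crop: a,b,w,h=crop; im=im[b:b+h,a:a+w]
        cv2.imwrite("pics/"+fn,cv2.resize(im,None,fx=k,fy=k,interpolation=cv2.INTER_CUBIC))
    return c,st
E
python3 - <<'E'
from h import *
np.set_printoptions(precision=4,suppress=True)
c,st=shot("wrist")
for uv,z in [((122,100),.016),((322,146),.016),((104,236),.006),((283,286),.006)]: print(at_z("wrist",c,uv,z,st))
c,_=shot("scene","scene1.png",(200,220,200,150),4)
print(at_z("scene",c,(264,336),0),at_z("scene",c,(290,322),0))
c,_=shot("side","side1.png",(200,150,200,150),4)
print(at_z("side",c,(281,222),0))
for uv,z in [((282,254),.016),((387,255),.016),((272,304),.006),((389,305),.006)]: print(at_z("side",c,uv,z))
E
```

```text
[0.4668 0.1229 0.016 ]
[0.6747 0.0642 0.016 ]
[ 0.4237 -0.026   0.006 ]
[ 0.6334 -0.0817  0.006 ]
[0.495  0.3304 0.    ] [0.4712 0.2734 0.    ]
[0.4836 0.2767 0.    ]
[0.4643 0.116  0.016 ]
[0.6777 0.0634 0.016 ]
[ 0.4248 -0.0292  0.006 ]
[ 0.6344 -0.0798  0.006 ]
```

View pics/scene1.png

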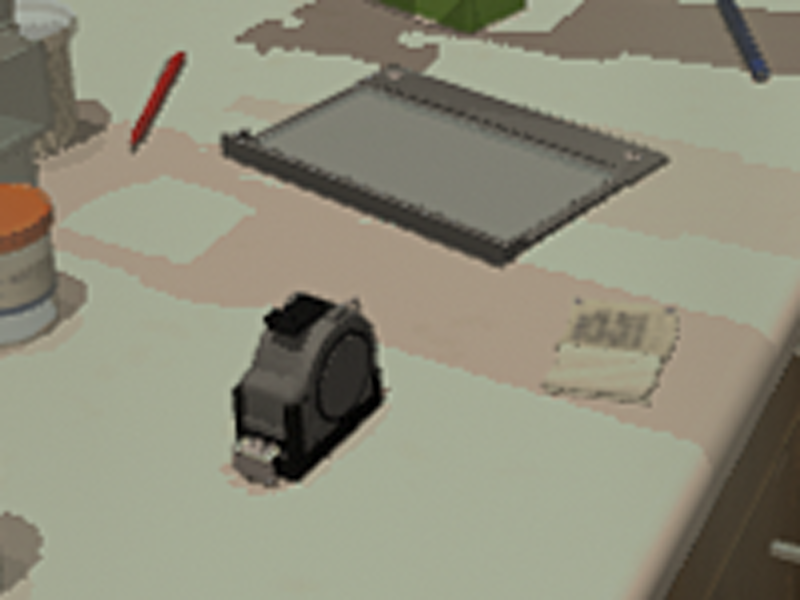

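View pics/side1.png

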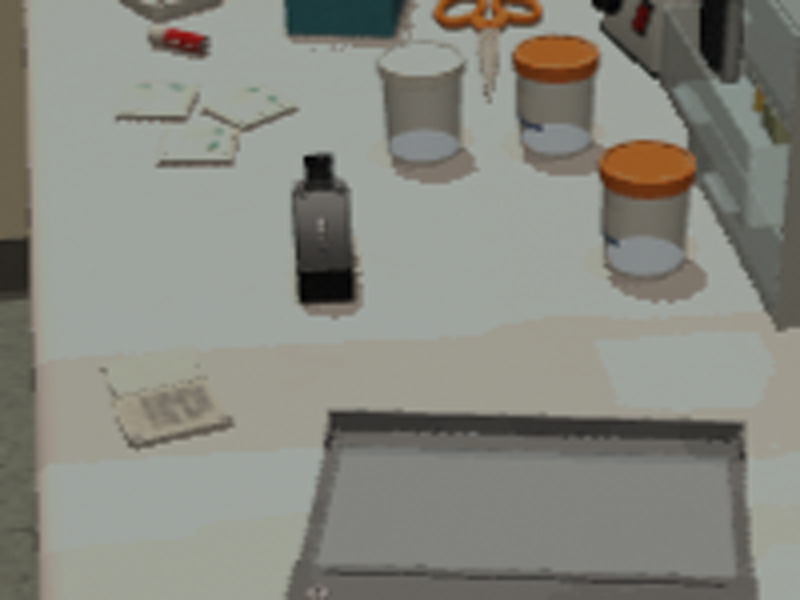

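```bash
python3 -m crank '50 -35 0 0 0 0 0;110 -75 0 0 0 0 0;165 -115 0 0 0 0 0;220 -155 0 0 0 0 0;265 -185 0 0 0 0 0;265 -185 0 0 0 0 0;265 -185 0 0 0 0 0'; python3 - <<'E'
from h import *
shot("wrist","wrist2.png")
E
```

```text
time: 1.18
tool_pos: [0.4898, 0.2654, 0.2314]
tcp_rot: [2.219, 2.223, 0.0]
wrist_force: [1.4, 0.2, 0.1]
width: 1.002
```

View pics/wrist2.png

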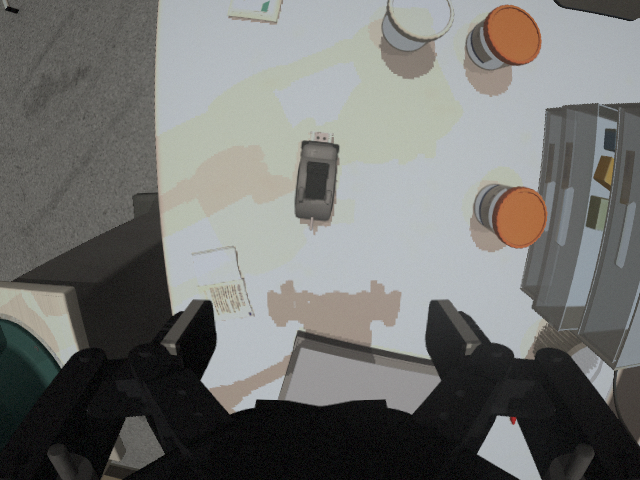

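```bash
python3 - <<'E'
from h import *
shot("wrist","w3.png",(270,120,100,120),5)
E
```

```text
(no output)
```

View pics/w3.png

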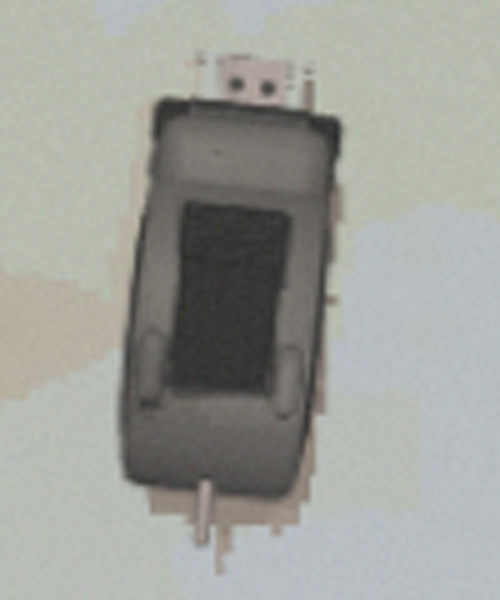

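```bash
python3 - <<'E'
from h import *
np.set_printoptions(precision=4,suppress=True)
c,st=shot("wrist")
P=lambda a,b:(270+a/5-.4,120+b/5-.4)
f=at_z("wrist",c,P(238,206),.072,st); r=at_z("wrist",c,P(219,391),.073,st)
d=f-r; print("lever",f,r,np.linalg.norm(d[:2]),np.degrees(np.arctan2(d[1],d[0])))
h=at_z("wrist",c,P(254,62),.018,st); print("hook front",h, "rivets",at_z("wrist",c,P(252,85),.018,st))
for y in (300,440): 
  print([at_z("wrist",c,P(*p),.05,st) for p in ((133,300),(328,300),(122,440),(315,440))])
d=h-f; print(np.linalg.norm(d[:2]),np.degrees(np.arctan2(d[1],d[0])))
th=np.radians(80)
for a in (78,80,82,84,86):
  th=np.radians(a); u=np.array([np.cos(th),np.sin(th)]); v=np.array([-u[1],u[0]])
  o=f[:2]-u*.020
  def W(x,y,z): return np.append(o+u*x+v*y,z)
  print(a,o,[ (proj("wrist",c,W(*p),st)-[269.6,119.6])*5 for p in [(.0456,.011,.017),(.0456,-.011,.017),(.036,.017,.0),(.036,-.017,.0),(-.036,.017,.0),(-.036,-.017,.0)]])
E
```

```text
lever [0.4876 0.3168 0.072 ] [0.4845 0.2866 0.073 ] 0.030349033988503405 84.07909111845424
hook front [0.4901 0.3415 0.018 ] rivets [0.4898 0.3371 0.018 ]
[array([0.4691, 0.2993, 0.05  ]), array([0.5031, 0.2992, 0.05  ]), array([0.4668, 0.2744, 0.05  ]), array([0.501 , 0.2744, 0.05  ])]
[array([0.4691, 0.2993, 0.05  ]), array([0.5031, 0.2992, 0.05  ]), array([0.4668, 0.2744, 0.05  ]), array([0.501 , 0.2744, 0.05  ])]
0.02487486253389089 84.19459204295728
78 [0.4835 0.2972] [array([211.9073,  48.7864]), array([325.729 ,  72.7901]), array([174.3635,  92.2795]), array([341.8512, 127.5066]), array([103.3716, 439.3381]), array([266.158 , 472.9499])]
80 [0.4842 0.2971] [array([206.8804,  49.8856]), array([321.4907,  69.9075]), array([171.0428,  94.6734]), array([339.6808, 124.062 ]), array([112.2488, 443.8907]), array([276.0905, 471.9535])]
82 [0.4848 0.297 ] [array([201.8962,  51.1594]), array([317.1518,  67.1739]), array([167.8094,  97.1808]), array([337.3894, 120.6942]), array([121.2763, 448.1378]), array([285.9838, 470.6205])]
84 [0.4855 0.2969] [array([196.9609,  52.6059]), array([312.7178,  64.5928]), array([164.6674,  99.7985]), array([334.9795, 117.4073]), array([130.4435, 452.0749]), array([295.8264, 468.9524])]
86 [0.4862 0.2969] [array([192.0805,  54.2235]), array([308.1941,  62.1675]), array([161.6207, 102.5233]), array([332.4543, 114.2054]), array([139.7397, 455.6976]), array([305.6069, 466.9511])]
```

```bash
python3 - <<'E'
from h import *
im=cv2.imread("pics/wrist0.png")
a=cv2.resize(im[85:295,90:340],None,fx=3.2,fy=3.2-.4,interpolation=cv2.INTER_CUBIC)
cv2.imwrite("pics/w0z.png",a)
E
```

```text
(no output)
```

View pics/w0z.png

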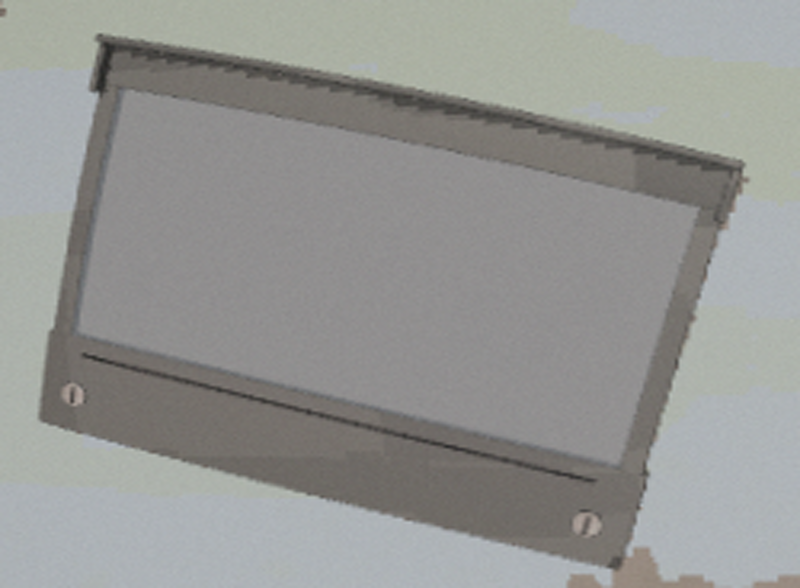

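```bash
python3 - <<'E'
from h import *
np.set_printoptions(precision=4,suppress=True)
im=cv2.imread("pics/wrist0.png"); g=cv2.GaussianBlur(cv2.cvtColor(im,cv2.COLOR_BGR2GRAY),(3,3),0).astype(float)
c=viewer.read_camera("wrist")
st=dict(tool_pos=np.array([6.74284055e-01,3.92894950e-05,2.29979784e-01]),tcp_rot=np.array([-2.2203067,-2.22027964,0.00230245]))
def edge(p,q,sgn,z,w=5):
    p,q=np.array(p,float),np.array(q,float); out=[]
    n=np.array([-(q-p)[1],(q-p)[0]]); n/=np.linalg.norm(n)
    for t in np.linspace(.06,.94,60):
        m=p+(q-p)*t; s=np.arange(-w,w+.01,.25); P=m+s[:,None]*n
        v=cv2.remap(g.astype(np.float32),P[:,0].astype(np.float32)[None],P[:,1].astype(np.float32)[None],cv2.INTER_LINEAR)[0]
        d=np.gradient(v)*sgn; k=np.argmax(d); out.append(at_z("wrist",c,P[k],z,st)[:2])
    o=np.array(out).astype(np.float32)
    vx,vy,x0,y0=cv2.fitLine(o,cv2.DIST_HUBER,0,.0005,.0005).ravel()
    res=(o-[x0,y0])@np.array([-vy,vx]); return np.degrees(np.arctan(vy/vx)),np.array([x0,y0]),np.array([vx,vy]),res.std()
# n points down in image for left->right
F=edge((104,236),(283,286),+1,.006); L=edge((122,98),(322,144),-1,.016)
print(F,L)
for Rr in (F,L):pass
S1=edge((122,112),(106,205),1,.006,4);print("left",S1)
a=np.radians((F[0]+L[0])/2)+np.pi/2; u=np.array([np.cos(a),np.sin(a)])
print(np.degrees(a),"depth",(L[1]-F[1])@u)
E
```

```text
(np.float32(-15.613436), array([ 0.5066, -0.049 ], dtype=float32), array([ 0.9631, -0.2691], dtype=float32), np.float32(0.00037290284)) (np.float32(-15.663247), array([0.5762, 0.0954], dtype=float32), array([ 0.9629, -0.27  ], dtype=float32), np.float32(0.00031650517))
left (np.float32(74.18056), array([0.4454, 0.0578], dtype=float32), array([0.2726, 0.9621], dtype=float32), np.float32(0.00071227935))
74.36166 depth 0.15783857
```

```bash
python3 -m crank '20 -3 20 0 0 0.05 0;31 -4.5 60 0 0 0.098 0;31 -4.5 100 0 0 0.098 0;31 -4.5 140 0 0 0.098 0;31 -4.5 175 0 0 0.098 0;31 -4.5 200 0 0 0.098 0;31 -4.5 206 0 0 0.098 0;31 -4.5 206 0 0 0.098 0;31 -4.5 206 0 0 0.098 0' 30; python3 - <<'E'
from h import *
shot("wrist","w4.png")
E
```

```text
time: 2.5
tool_pos: [0.487, 0.2963, 0.0268]
tcp_rot: [2.328, 2.109, 0.004]
wrist_force: [1.0, 0.1, 1.4]
width: 1.002
```

View pics/w4.png

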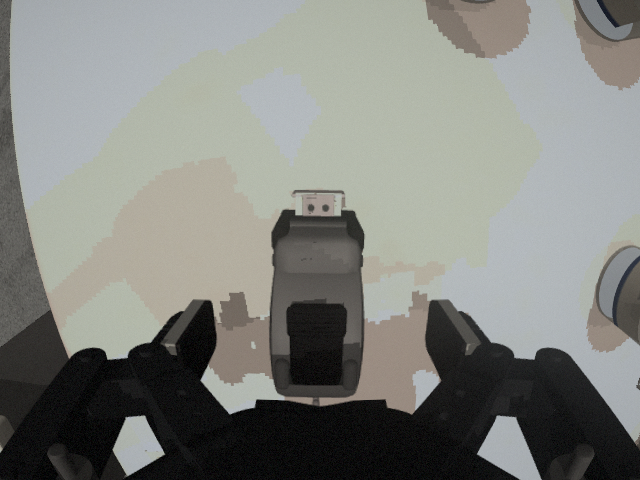

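```bash
python3 -m crank '0 0 0 0 0 0 255;0 0 0 0 0 0 255;0 0 0 0 0 0 255;0 0 0 0 0 0 255;0 0 0 0 0 0 255;0 0 0 0 0 0 255' 40; python3 - <<'E'
from h import *
s=read_state();print(s["wrist_force"],s["width"]*85)
shot("wrist","w5.png")
E
```

```text
time: 3.3
tool_pos: [0.4855, 0.2961, 0.0254]
tcp_rot: [-2.328, -2.11, -0.0]
wrist_force: [-1.0, 0.2, 2.6]
width: 0.393
[-0.99568725  0.18212984  2.5927419 ] 33.42387386393386
```

View pics/w5.png

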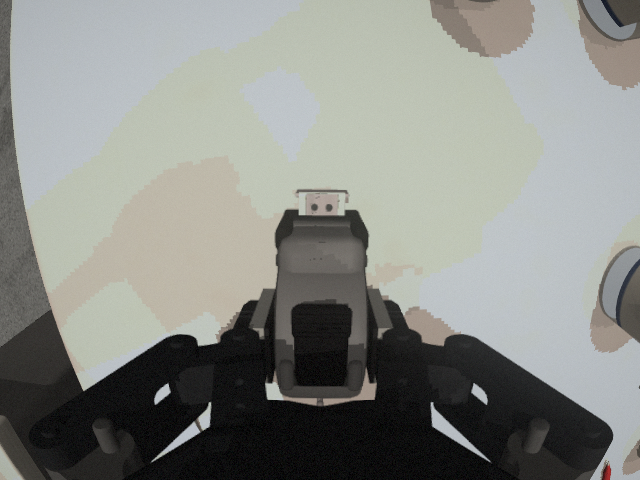

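```bash
python3 -m crank '0 0 -20 0 0 0 255;0 0 -50 0 0 0 255;-30 13 -60 0 0 0.03 255;-70 30 -60 0 0 0.06 255;-110 47 -60 0 0 0.09 255;-150 64 -60 0 0 0.12 255;-190 81 -60 0 0 0.15 255;-218 92 -60 0 0 0.175 255;-231.5 97.5 -55 0 0 0.175 255;-231.5 97.5 -40 0 0 0.175 255;-231.5 97.5 -30 0 0 0.175 255;-231.5 97.5 -26 0 0 0.175 255;-231.5 97.5 -26 0 0 0.175 255;-231.5 97.5 -26 0 0 0.175 255' 40; python3 - <<'E'
from h import *
c,st=shot("wrist","w6.png")
shot("wrist","w6z.png",(240,140,160,120),5)
shot("scene","s6z.png",(220,220,160,120),5)
shot("side","d6z.png",(250,190,160,120),5)
E
```

```text
time: 5.1
tool_pos: [0.5603, 0.0566, 0.0517]
tcp_rot: [2.502, 1.899, 0.001]
wrist_force: [0.7, 0.6, -3.3]
width: 0.394
```

View pics/w6.png

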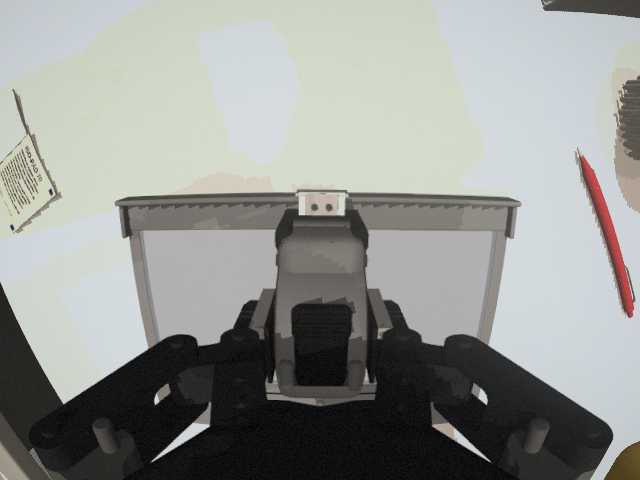

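View pics/w6z.png

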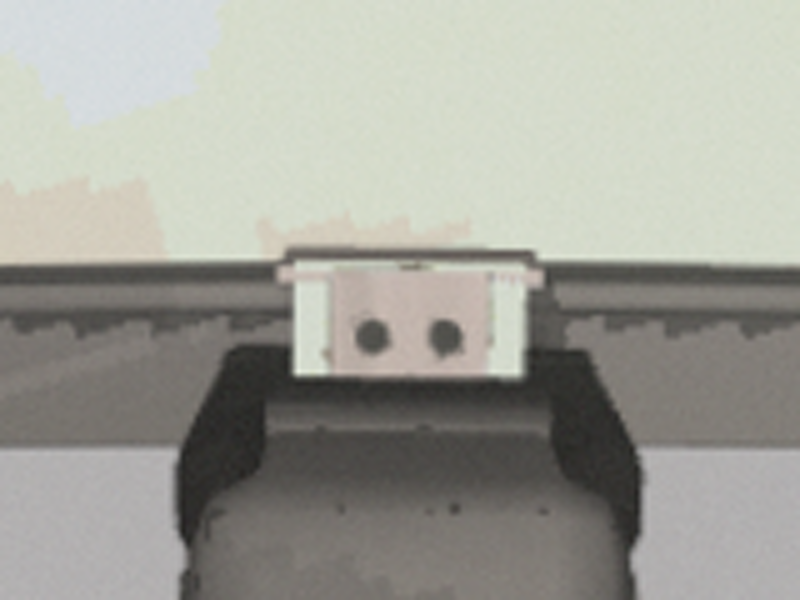

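View pics/s6z.png

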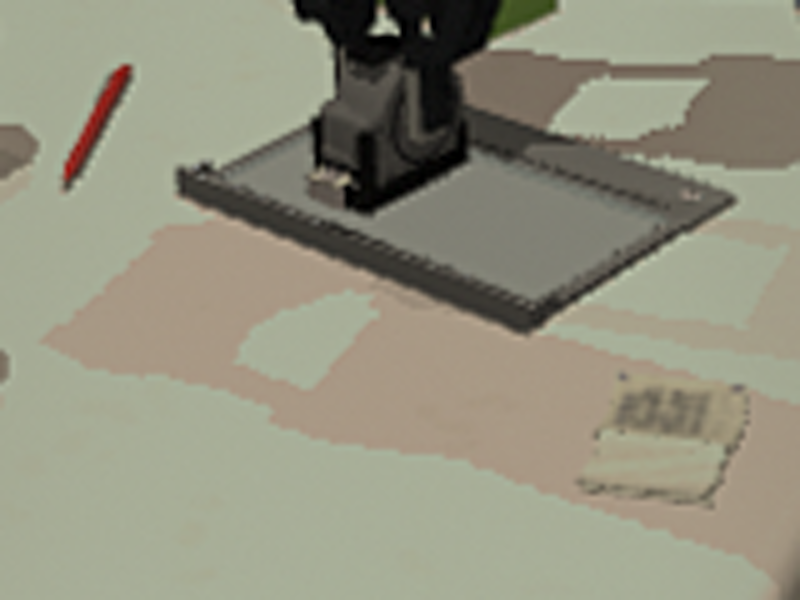

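View pics/d6z.png

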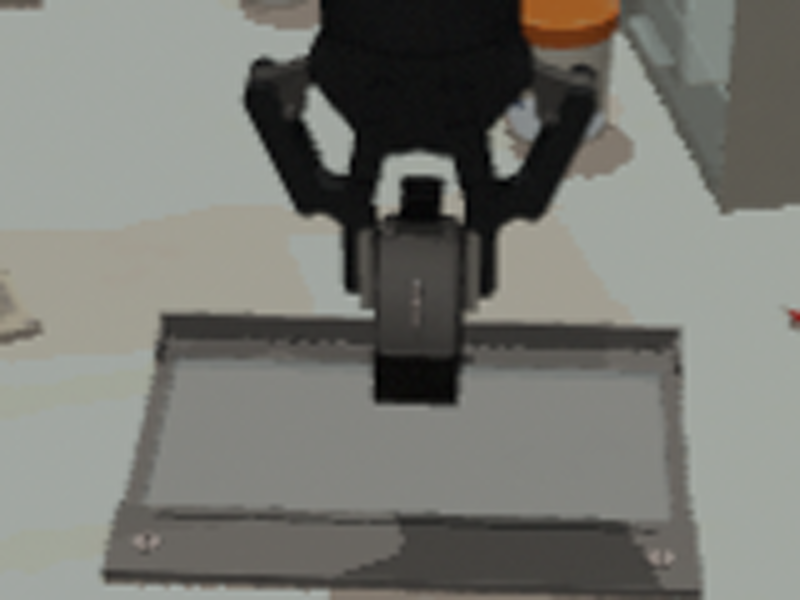

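```bash
python3 - <<'E'
from h import *
np.set_printoptions(precision=4,suppress=True)
c,st=shot("wrist")
Rm=R.from_rotvec(st["tcp_rot"]); ux=Rm.apply([1,0,0]);print(np.degrees(np.arctan2(ux[1],ux[0])),ux,st["tool_pos"])
P=lambda a,b:(240+a/5-.4,140+b/5-.4)
rel=lambda p:(p-st["tool_pos"])@ux
s=st["tool_pos"][2]-.0254
print("hook front",[rel(at_z("wrist",c,P(412,b),s+z,st)) for b in (248,254) for z in (.017,.019)],"expect .0456")
for a,b in ((100,263),(700,266)): print("lipback",rel(at_z("wrist",c,P(a,b),.016,st)))
for a,b in ((100,280),(700,283)): print("lip top inner?",rel(at_z("wrist",c,P(a,b),.016,st)))
l=at_z("wrist",c,P(100,263),.016,st);r=at_z("wrist",c,P(700,266),.016,st);d=r-l
print("lip angle",np.degrees(np.arctan2(d[1],d[0]))+90)
a=at_z("wrist",c,(116,203),.016,st);b=at_z("wrist",c,(520,203),.016,st);print(a,b,(a+b)/2,np.degrees(np.arctan2((b-a)[1],(b-a)[0]))+90)
E
```

```text
74.36575116733846 [0.2695 0.963  0.0003] [0.5603 0.0562 0.0518]
hook front [np.float64(0.04882294821523053), np.float64(0.049080647404046496), np.float64(0.04832875071279684), np.float64(0.048593017101144324)] expect .0456
lipback 0.044034637977647215
lipback 0.04376904667319638
lip top inner? 0.04236012581492344
lip top inner? 0.04209489433048175
lip angle 74.10471143138781
[0.4649 0.1252 0.016 ] [0.6738 0.0668 0.016 ] [0.5693 0.096  0.016 ] 74.3753872968092
```

```bash
python3 -m crank '-1 0 3 0 0 0 255;-1 0 7 0 0 0 255;-1 0 11 0 0 0 255;-1 0 15 0 0 0 255;-1 0 18 0 0 0 255;-1 0 19.5 0 0 0 255;-1 0 19.5 0 0 0 255;-1 0 19.5 0 0 0 255' 40; python3 - <<'E'
from h import *
c,st=shot("wrist","w7z.png",(240,140,160,120),5); print(st["wrist_force"],st["tool_pos"])
shot("scene","s7z.png",(240,220,120,90),6)
E
```

```text
time: 6.35
tool_pos: [0.5594, 0.0551, 0.032]
tcp_rot: [-2.503, -1.898, 0.001]
wrist_force: [-1.9, 0.2, -0.8]
width: 0.392
[-1.90013623  0.22264202 -0.84814876] [0.55939454 0.05511483 0.03195146]
```

View pics/w7z.png

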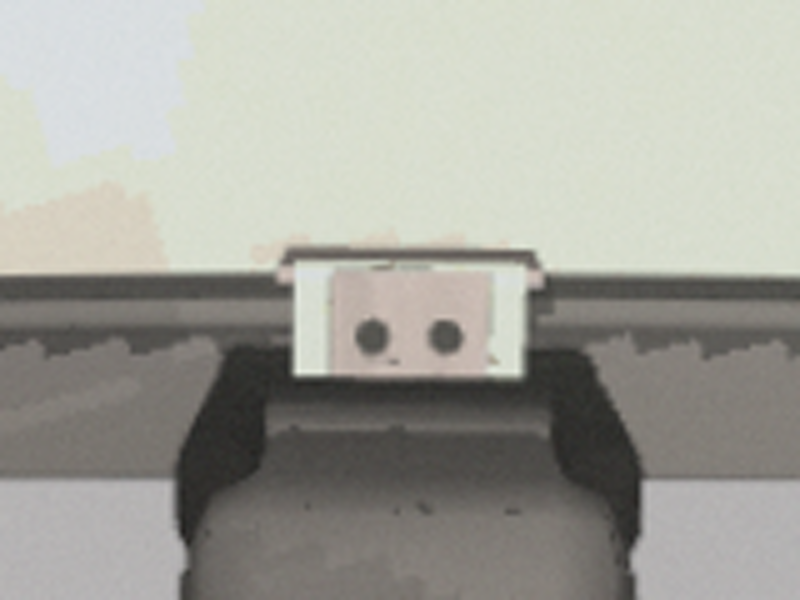

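View pics/s7z.png

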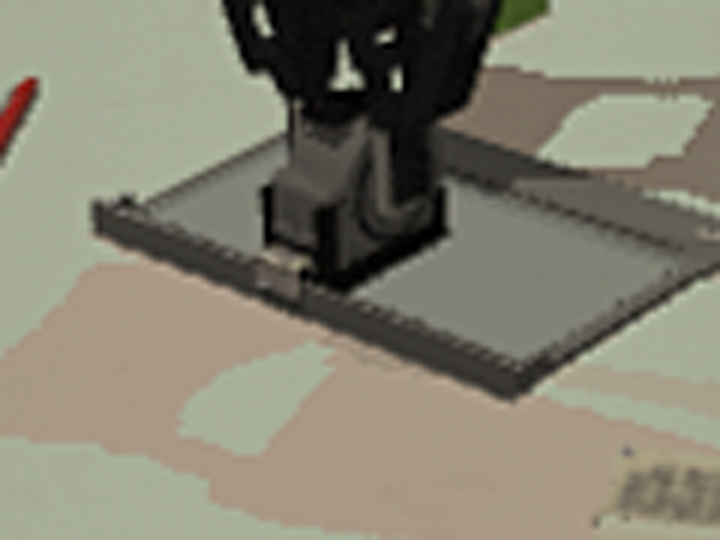

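The hook now hangs behind the lip: in the wrist view its front edge is at row ~250 and the lip's rear edge at row ~275, and the scene view agrees. The sole rests lightly on the plate, so I'll draw back now.

```bash
python3 -m crank '-2 0 -0.4 0 0 0 255;-5 0 -0.4 0 0 0 255;-10 0 -0.4 0 0 0 255;-17 0 -0.4 0 0 0 255;-25 0 -0.4 0 0 0 255;-34 0 -0.4 0 0 0 255;-44 0 -0.4 0 0 0 255;-54 0 -0.4 0 0 0 255;-60 0 -0.4 0 0 0 255;-60 0 -0.4 0 0 0 255' 40; python3 - <<'E'
from h import *
c,st=shot("wrist","w8.png"); print(st["wrist_force"],st["tool_pos"])
shot("scene","s8z.png",(220,200,160,120),5)
E
```

```text
time: 7.7
tool_pos: [0.5431, -0.0035, 0.0322]
tcp_rot: [2.503, 1.898, -0.001]
wrist_force: [-0.3, 2.3, -1.4]
width: 0.391
[-0.25738593  2.29129183 -1.43048133] [ 0.54308779 -0.00348322  0.03219027]
```

View pics/w8.png

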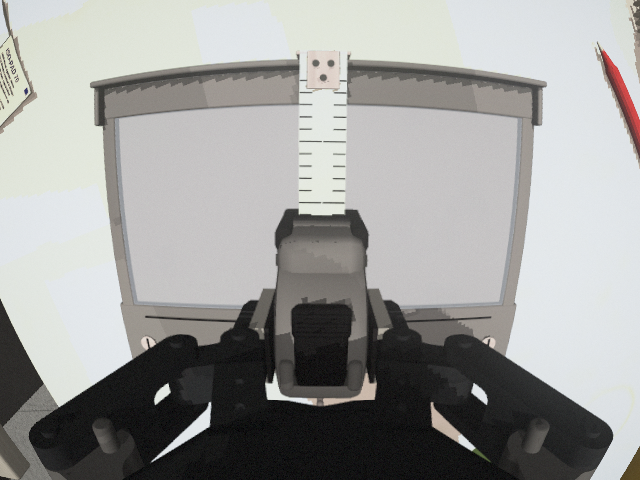

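View pics/s8z.png

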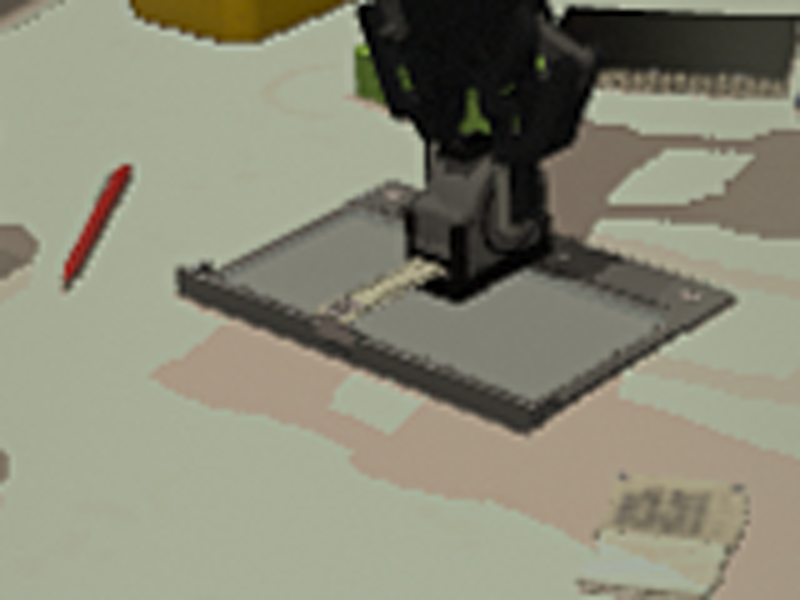

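```bash
python3 -m crank '-4 0 0 0 0 0 255;-11 0 0 0 0 0 255;-20 0 0 0 0 0 255;-30 0 0 0 0 0 255;-40 0 0 0 0 0 255;-50 0 0 0 0 0 255;-60 0 0 0 0 0 255;-70 0 0 0 0 0 255;-80 0 0 0 0 0 255;-90 0 0 0 0 0 255;-98 0 0 0 0 0 255;-102 0 0 0 0 0 255;-102 0 0 0 0 0 255' 40; python3 - <<'E'
from h import *
c,st=shot("wrist","w9.png"); print(st["wrist_force"],st["tool_pos"])
shot("wrist","w9z.png",(240,150,160,120),5)
E
```

```text
time: 9.43
tool_pos: [0.5155, -0.1012, 0.032]
tcp_rot: [-2.503, -1.898, 0.001]
wrist_force: [0.3, 4.0, -3.5]
width: 0.392
[ 0.26878039  4.04589765 -3.54385227] [ 0.51550979 -0.10116556  0.03196272]
```

View pics/w9.png

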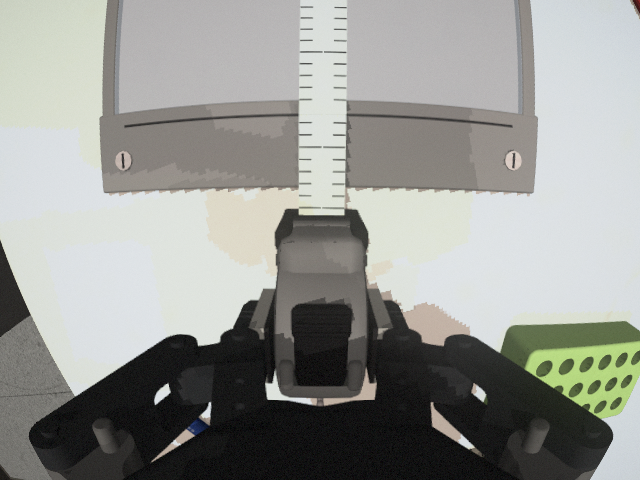

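View pics/w9z.png

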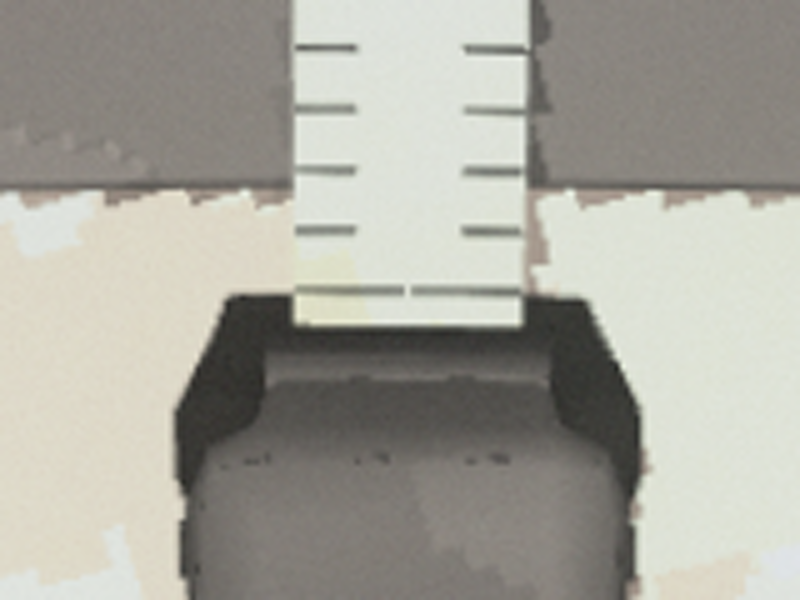

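```bash
python3 - <<'E'
from h import *
np.set_printoptions(precision=4,suppress=True)
c,st=shot("wrist")
Rm=R.from_rotvec(st["tcp_rot"])
rel=lambda p:Rm.inv().apply(p-st["tool_pos"])[:2]
P=lambda a,b:(240+a/5-.4,150+b/5-.4)
for a,b in ((20,187),(270,188),(560,190),(780,190)): print("edge",rel(at_z("wrist",c,P(a,b),.006,st)))
l=at_z("wrist",c,(105,191.5),.006,st);r=at_z("wrist",c,(533,192),.006,st);print(np.degrees(np.arctan2((r-l)[1],(r-l)[0]))+90,(l+r)/2)
for z in (.0065,.02,.03): print("nose",z,[rel(at_z("wrist",c,P(a,296),z,st)) for a in (235,580)])
print("marker",rel(at_z("wrist",c,(200,426),.01,st)))
c,_=shot("side","d9.png")
for uv in ((270,358),(318,404)): print("mk",rel(at_z("side",c,uv,.006)))
E
```

```text
edge [ 0.0479 -0.0358]
edge [ 0.0475 -0.0126]
edge [0.0474 0.0138]
edge [0.0477 0.0341]
74.31970627249073 [ 0.5273 -0.0538  0.006 ]
nose 0.0065 [array([ 0.0376, -0.016 ]), array([0.0376, 0.0157])]
nose 0.02 [array([ 0.0401, -0.0147]), array([0.0401, 0.0144])]
nose 0.03 [array([ 0.0419, -0.0137]), array([0.0419, 0.0135])]
marker [-0.0951 -0.0747]
mk [-0.0896 -0.0898]
mk [-0.1757 -0.0061]
```

View pics/d9.png

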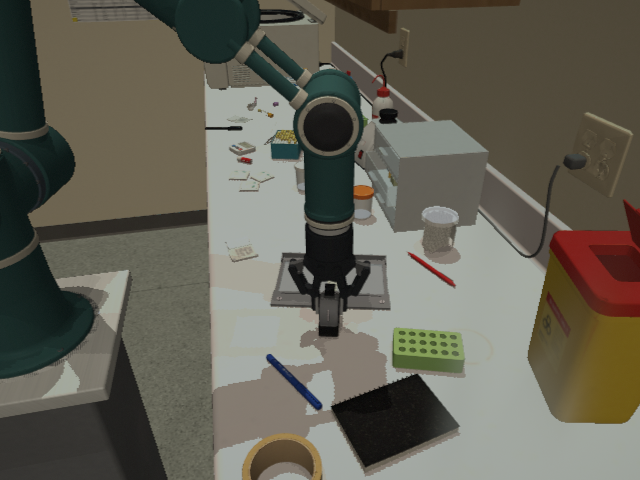

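```bash
python3 -m crank '0 0 2 0 0 0 255;0 0 4 0 0 0 255;0 0 5.5 0 0 0 255;0 0 6.5 0 0 0 255;0 0 6.5 0 0 0 255;0 0 6.5 0 0 0 255' 40; python3 -m crank '1 0 0 0 0 0 255;2 0 0 0 0 0 255;3 0 0 0 0 0 255;4 0 0 0 0 0 255;5 0 0 0 0 0 255;5.5 0 0 0 0 0 255;5.5 0 0 0 0 0 255' 40;  python3 -m crank '0.5 0 0 0 0 0 255;1 0 0 0 0 0 255;1 0 0 0 0 0 255' 40
python3 - <<'E'
from h import *
c,st=shot("wrist","w10z.png",(240,150,160,120),5); print(st["wrist_force"],st["tool_pos"])
E
```

```text
time: 10.38
tool_pos: [0.5162, -0.1008, 0.0259]
tcp_rot: [2.503, 1.898, 0.001]
wrist_force: [1.6, 4.3, -0.8]
width: 0.395
time: 11.25
tool_pos: [0.5177, -0.0956, 0.0258]
tcp_rot: [2.503, 1.898, 0.0]
wrist_force: [0.6, 0.5, 1.1]
width: 0.391
time: 11.62
tool_pos: [0.5179, -0.0947, 0.0258]
tcp_rot: [2.503, 1.898, 0.0]
wrist_force: [1.2, -0.7, 1.3]
width: 0.391
[ 1.19021368 -0.65573107  1.2824113 ] [ 0.51786322 -0.09465224  0.0257751 ]
```

View pics/w10z.png

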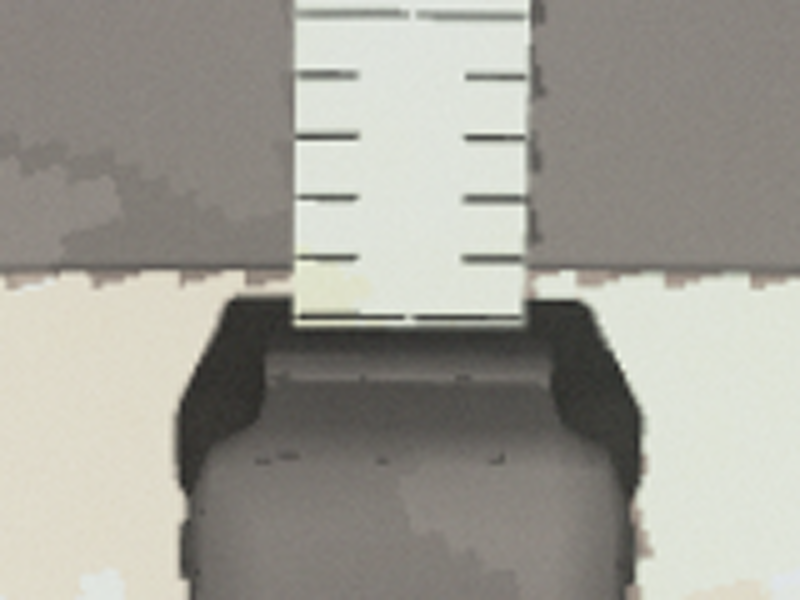

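```bash
python3 -m crank '0.5 0 0 0 0 0 255;1 0 0 0 0 0 255;1 0 0 0 0 0 255' 40; python3 -m crank '0.5 0 0 0 0 0 255;1 0 0 0 0 0 255;1 0 0 0 0 0 255' 40
python3 - <<'E'
from h import *
c,st=shot("wrist","w11z.png",(240,150,160,120),5); print(st["wrist_force"],st["tool_pos"])
E
```

```text
time: 12.05
tool_pos: [0.5181, -0.0937, 0.0257]
tcp_rot: [2.503, 1.898, 0.0]
wrist_force: [1.1, 0.2, 1.3]
width: 0.394
time: 12.42
tool_pos: [0.5183, -0.0927, 0.0257]
tcp_rot: [2.503, 1.899, 0.0]
wrist_force: [0.7, -0.9, 1.0]
width: 0.396
[ 0.69723627 -0.86642558  1.02852664] [ 0.51825255 -0.09267391  0.02566014]
```

View pics/w11z.png

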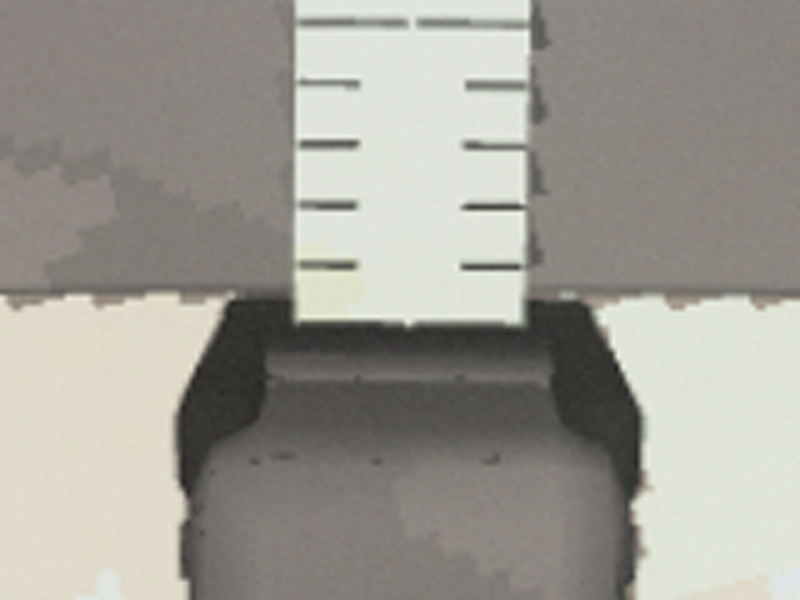

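```bash
for i in 1 2 3; do python3 -m crank '0.4 0 0 0 0 0 255;0.7 0 0 0 0 0 255;0.7 0 0 0 0 0 255' 40 | grep -E "pos|force"; done
```

```text
tool_pos: [0.5185, -0.092, 0.0257]
wrist_force: [1.6, -0.2, 1.7]
tool_pos: [0.5185, -0.0917, 0.0257]
wrist_force: [0.2, -3.0, 1.2]
tool_pos: [0.5186, -0.0917, 0.0258]
wrist_force: [-1.0, -6.2, 1.7]
```

```bash
python3 -m crank '-0.6 0 0 0 0 0 255;-0.6 0 0 0 0 0 255' 40 ; python3 -m crank '0 0 0 0 0 0 200;0 0 0 0 0 0 130;0 0 0 0 0 0 100;0 0 0 0 0 0 0;0 0 0 0 0 0 0;0 0 0 0 0 0 0' 20; python3 - <<'E'
from h import *
c,st=shot("wrist","w12.png"); print(st["wrist_force"],st["tool_pos"])
shot("wrist","w12z.png",(240,150,160,120),5)
E
```

```text
time: 13.85
tool_pos: [0.5185, -0.0916, 0.0257]
tcp_rot: [2.502, 1.899, -0.001]
wrist_force: [0.9, -5.2, 2.6]
width: 0.392
time: 14.6
tool_pos: [0.5186, -0.0911, 0.0256]
tcp_rot: [-2.503, -1.898, 0.0]
wrist_force: [-0.1, -0.1, -1.1]
width: 1.0
[-0.14116484 -0.12080484 -1.14908027] [ 0.518588   -0.09114513  0.02563612]
```

View pics/w12z.png

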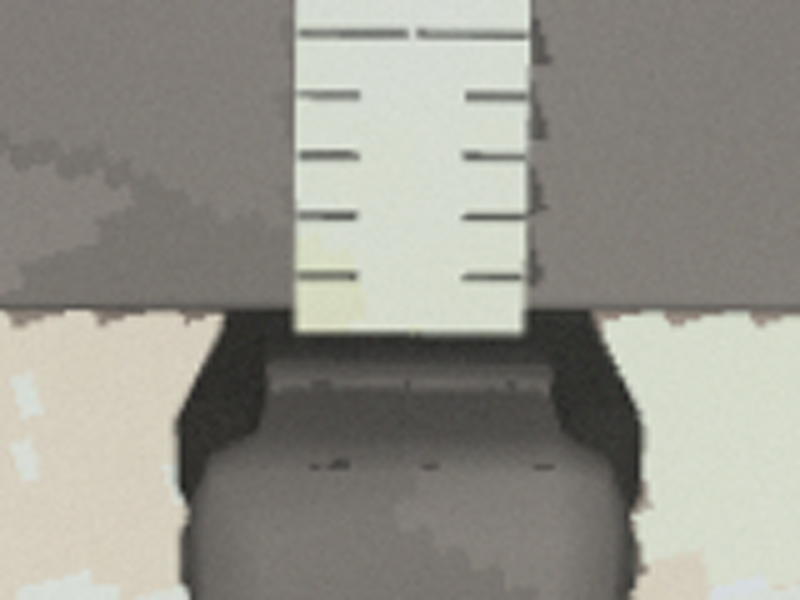

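View pics/w12.png

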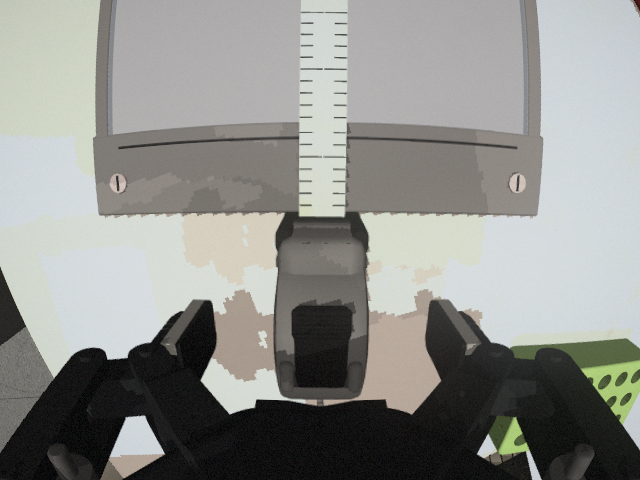

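```bash
python3 -m crank '0 0 -5 0 0 0 0;0 0 -20 0 0 0 0;0 0 -45 0 0 0 0;0 0 -70 0 0 0 0;10 0 -80 0 0 0 100;22 0 -80 0 0 0 255;22 0 -80 0 0 0 255;22 0 -80 0 0 0 255;22 0 -80 0 0 0 255' 40; python3 - <<'E'
from h import *
c,st=shot("wrist","w13.png"); print(st["wrist_force"],st["tool_pos"])
shot("scene","s13z.png",(260,160,160,120),5)
shot("side","d13z.png",(250,240,160,120),5)
E
```

```text
time: 15.82
tool_pos: [0.5239, -0.07, 0.1048]
tcp_rot: [-2.502, -1.898, 0.002]
wrist_force: [-0.8, -0.9, 0.2]
width: 0.005
[-0.75944122 -0.94607463  0.19698672] [ 0.52391242 -0.07001362  0.10476891]
```

View pics/w13.png

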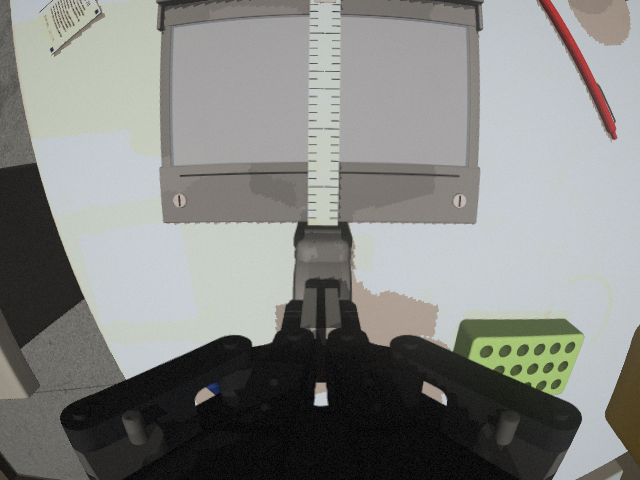

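View pics/s13z.png

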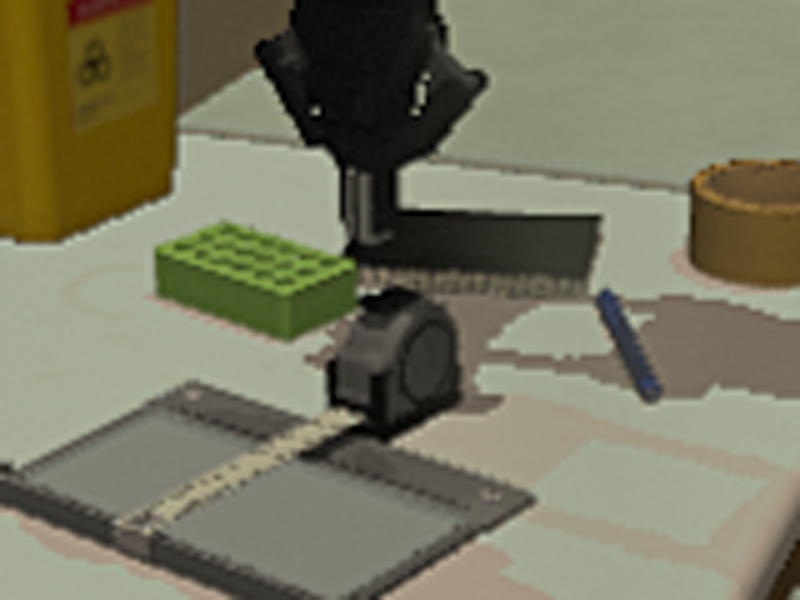

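View pics/d13z.png

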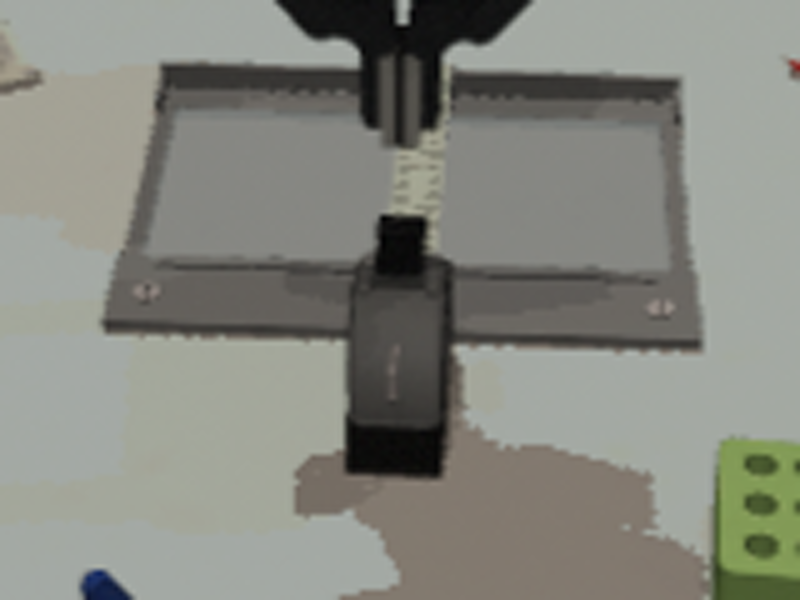

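```bash
python3 -m crank '0 0 10 0 0 0 255;0 0 20 0 0 0 255;0 0 28 0 0 0 255;0 0 31 0 0 0 255;0 0 31 0 0 0 255' | grep -E "pos|force";for i in 1 2 3 4; do python3 -m crank '0 0 0.5 0 0 0 255;0 0 1 0 0 0 255;0 0 1 0 0 0 255' | grep -E "pos|force"; done;  python3 - <<'E'
from h import *
shot("scene","s14z.png",(260,160,160,120),5)
E
```

```text
tool_pos: [0.5243, -0.07, 0.0743]
wrist_force: [1.2, -0.1, 0.2]
tool_pos: [0.5247, -0.0701, 0.0739]
wrist_force: [0.3, 0.2, 0.2]
tool_pos: [0.5245, -0.0701, 0.0726]
wrist_force: [-0.6, 0.2, 0.1]
tool_pos: [0.5245, -0.0701, 0.0716]
wrist_force: [0.2, 0.3, -0.2]
tool_pos: [0.5247, -0.0701, 0.0709]
wrist_force: [-1.4, -0.2, 2.4]
```

View pics/s14z.png

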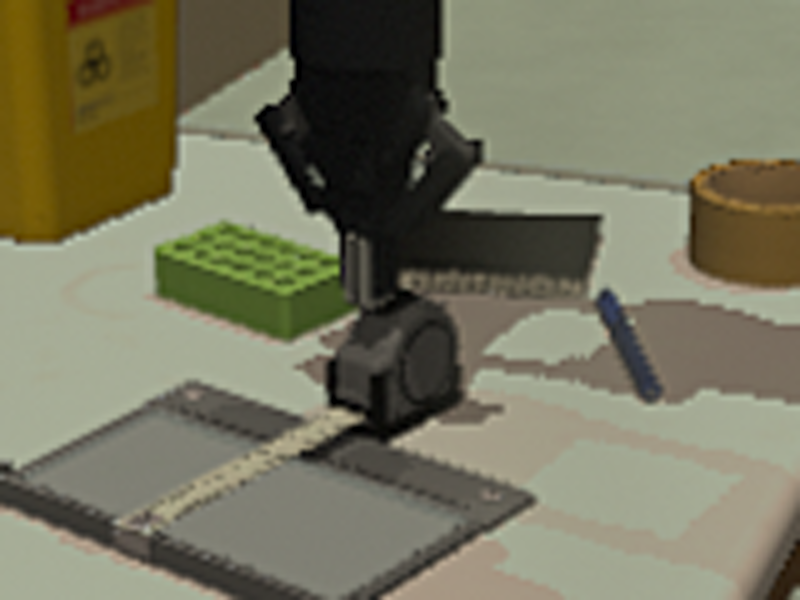

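```bash
for i in 1 2 3 4 5; do python3 -m crank '0 0 0.5 0 0 0 255;0 0 1 0 0 0 255;0 0 1 0 0 0 255' | grep -E "pos|force"; done
```

```text
tool_pos: [0.5247, -0.07, 0.0697]
wrist_force: [-0.2, 0.5, 2.7]
tool_pos: [0.5247, -0.0699, 0.0687]
wrist_force: [-0.4, 1.8, 2.6]
tool_pos: [0.5247, -0.0699, 0.0677]
wrist_force: [0.1, 2.2, 3.5]
tool_pos: [0.5247, -0.07, 0.0667]
wrist_force: [0.9, 2.4, 3.5]
tool_pos: [0.5247, -0.07, 0.0658]
wrist_force: [0.1, 4.2, 4.7]
```

```bash
for i in 1 2 3; do python3 -m crank '0.4 0 0.5 0 0 0 255;0.6 0 1 0 0 0 255;0.6 0 1 0 0 0 255' | grep -E "pos|force"; done
```

```text
tool_pos: [0.5248, -0.07, 0.0652]
wrist_force: [-0.9, 2.5, 7.1]
tool_pos: [0.525, -0.07, 0.0647]
wrist_force: [-2.3, 0.2, 10.1]
tool_pos: [0.5251, -0.07, 0.0642]
wrist_force: [-3.7, -1.3, 12.1]
```

```bash
python3 -m crank '0 0 0.7 0 0 0 255;0 0 1.2 0 0 0 255;0 0 1.2 0 0 0 255;0 0 1.2 0 0 0 255'; python3 -m crank '0 0 -2 0 0 0 255;0 0 -6 0 0 0 255;0 0 -15 0 0 0 255;0 0 -40 0 0 0 255;0 0 -70 0 0 0 255;-20 0 -100 0 0 0 255;-40 0 -120 0 0 0 255;-40 0 -120 0 0 0 255;-40 0 -120 0 0 0 255' ; python3 - <<'E'
from h import *
c,st=shot("wrist","w15.png"); print(st["wrist_force"],st["tool_pos"])
shot("wrist","w15z.png",(270,180,100,120),5)
shot("scene","s15z.png",(300,200,100,75),8)
shot("side","d15z.png",(250,240,160,120),5)
E
```

```text
time: 21.65
tool_pos: [0.5253, -0.0702, 0.0635]
tcp_rot: [2.5, 1.898, -0.003]
wrist_force: [-4.6, -1.7, 16.5]
width: 0.006
time: 22.78
tool_pos: [0.5135, -0.1066, 0.1805]
tcp_rot: [-2.502, -1.897, 0.002]
wrist_force: [0.4, 0.3, -0.1]
width: -0.0
[ 0.38089204  0.28403533 -0.12034852] [ 0.51352829 -0.10656554  0.1804938 ]
```

View pics/w15.png

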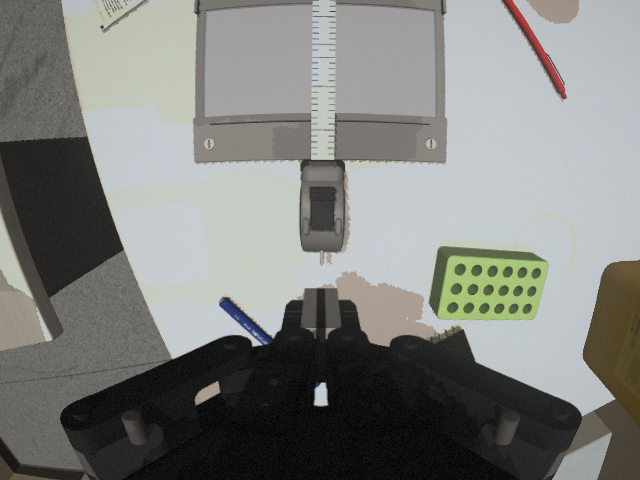

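View pics/s15z.png

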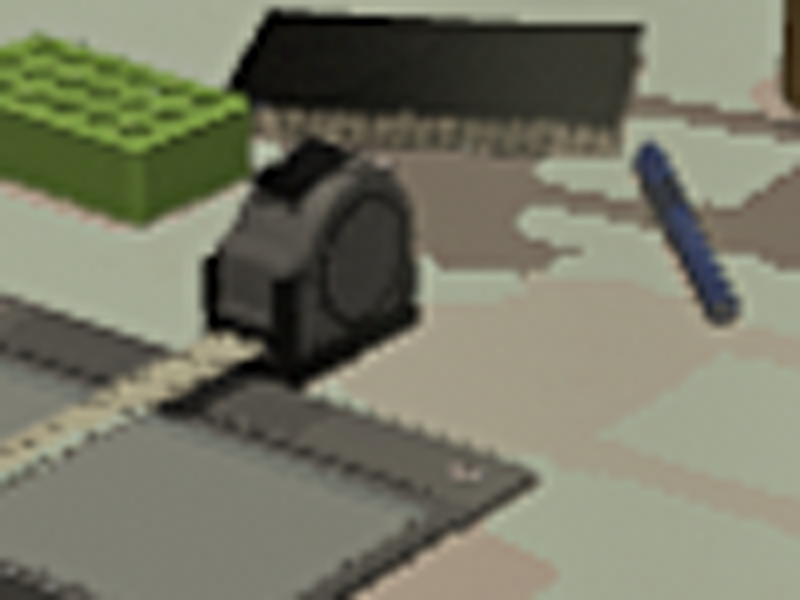

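View pics/d15z.png

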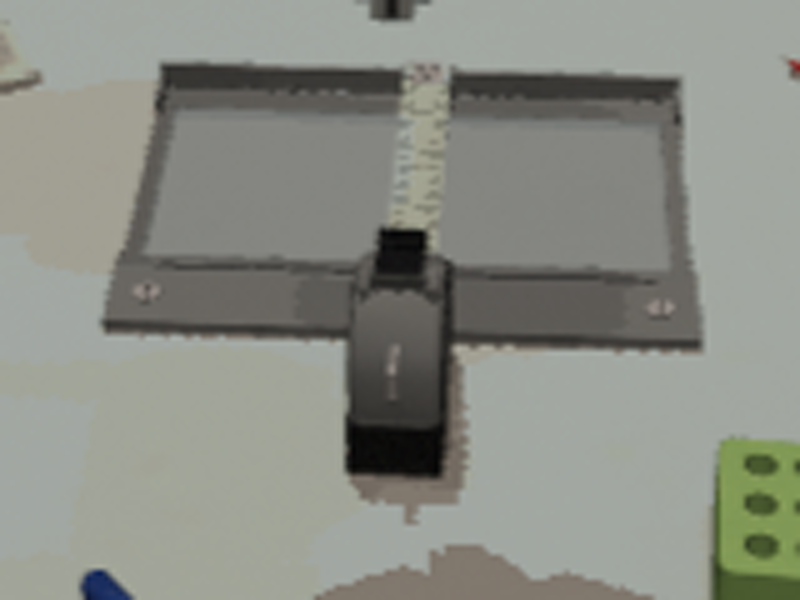

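View pics/w15z.png

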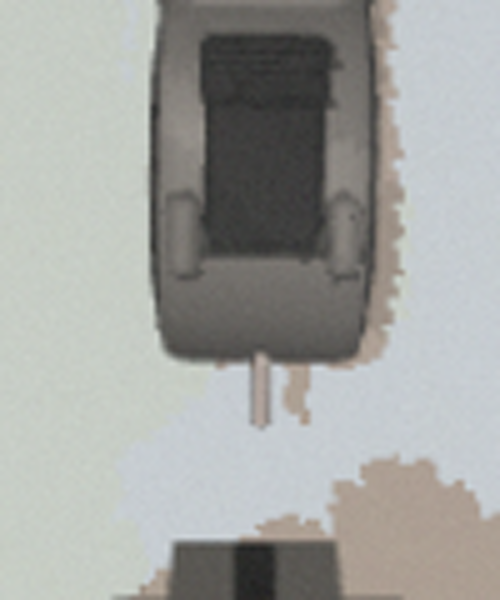

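```bash
python3 - <<'E'
from h import *
shot("wrist","w16z.png",(280,130,90,68),8)
E
```

```text
(no output)
```

View pics/w16z.png

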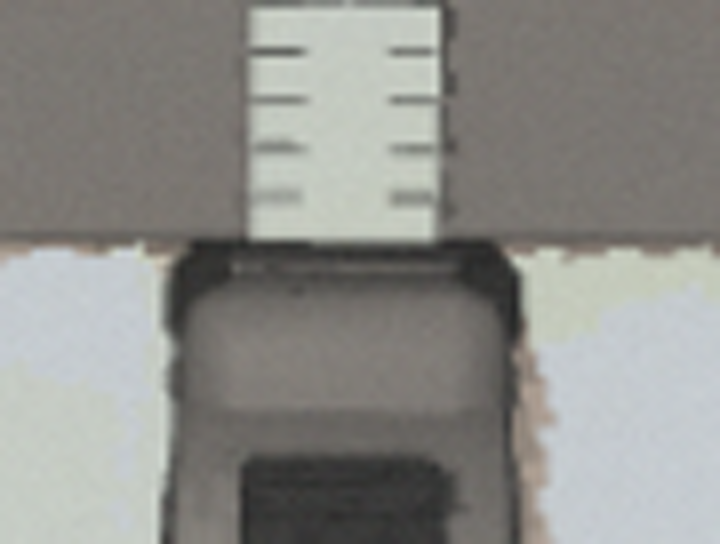

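The view from nearly overhead shows the nose flush and square on the shelf's edge (row ~240). The lever's front end sits lower than before, and the hook is still over the lip.

```bash
python3 - <<'E'
from h import *
print(job.finish_job())
E
```

```text
the job is handed in; nothing more can be done
None
```

The job is handed in, at about 23 s of the 67 s allowed. The tape is hooked over the shelf's rear lip, snug against the front edge and locked.

**What I did:** I gripped the case by its flat sides, turned it to the shelf's heading (about 74.4°) and lowered the hook behind the lip. I drew the case back about 160 mm and set it on the worktop. Then I eased the nose forward until it met the edge, with a peak reading of about 6 N. After letting go of the case, I pressed the lever straight down with the closed fingers to about 16 N and lifted clear.

**Last checks:**
- **Nose:** the near-overhead wrist view shows it flush and square on the front edge, with no visible gap.
- **Edge position:** contact came within about 1.5 mm of where I had measured the front edge, roughly 158 mm from the lip's rear face.
- **Hook:** the side view shows the blade's end still over the lip.
- **Lever:** in the side view its front end is about 3 px lower than before, which fits the 5 mm travel. The force rose steeply at the end, as at a stop.
- **Robot and other things:** the gripper touched nothing at the end, and I saw none of the other objects moved.

**Limits and disagreements:**
- The lock angle and the final gap were judged only from pictures and forces, to about 1 mm.
- The wrist camera read about 2–3 mm long along the tool compared with the tape's given sizes, so I relied on contact force for the final fit.
- During the press the finger briefly pushed the case back with about 4 N. I moved the tool forward to relieve it, and the pictures afterwards show no shift.

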